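# Start a wing-headed wood screw in a bird feeder's roof

## Robot

A 6-joint arm with a two-finger parallel gripper is mounted at the origin on the work surface. World frame = base frame: x ahead of the robot, y to its left, z up, the work surface at z = 0. Lengths are in mm, angles in rad, forces in N, time in s.
With the tool pointing down it reaches from about 275 to 1000 mm from the base axis. Payload 8.4 kg.
Tool frame: the origin (TCP) lies at the very end of the fingers, on their centre line; the grasp point (between the pads) lies 19 mm behind it; z points along the fingers, y is the direction in which the jaws open and shut (so a half turn about z gives the same grasp; the last joint's range is limited). The gripper opens to 85 mm and grips with 20 to 120 N. Pads are 22 mm wide; open, the fingers measure 114 mm over their backs; the gripper's body (76 mm by 85 mm) begins 54 mm behind the grasp point. The pads swing forward as they close: fully open they stand 13 mm farther back than shut.
Start: joints at [1.148, 0.353, 1.633, -0, 1.155, -0.002], TCP at [255.306, 570.48, 231.281] pointing down, gripper open.
Joint ranges: [-2.63, 2.63], [-0.92, 2.1], [0.06, 2.66], [-1.3, 4.44], [0, 2.69], [-3.02, 3.02]. Speed limits (rad/s): [2.22, 2.22, 2.79, 3.14, 3.14, 3.14].

## Interface

Orientations are given as [roll, pitch, yaw] about the fixed x, y, z axes, in that order (R = Rz(yaw) Ry(pitch) Rx(roll)).
In Python, from rig import r gives the robot as it stands.
- The arm moves only by the tool move_arm, never from a script. Its argument "increments" is a list of rows, each an object of numbers: "tx", "ty", "tz": the shift along the tool's x, y, z in cm; "rx", "ry", "rz": the turn, a rotation vector about the tool's x, y, z in degrees; "gripper": the gripper's target within -1 to 1 (fully open at 1, half-way at 0, shut at -1). A call has 1 to 12 rows; each row shifts and turns the commanded pose from where the row before left it, along the tool's axes as they then stand; what a row does not reach is not made up. A row lasts 1/10 s, in which the tool goes at most 50 mm and 8.59 degrees, less where a joint would pass 70% of its speed; a pose out of reach is approached as far as the arm can. A call is refused whole if a number of a shift passes 5 or a number of a turn 8.59, either way. A call with a gripper value outside its range is refused whole. The fingers move at their own pace and stop on an object; "squeeze" is the grip in N (left out, the last holds). Time passes only in rows, so rows that do not move let the fingers close. It gives the time, the measured TCP pose, the force and the opening at its end, in the units of the state.
- r.sense(): the state, without advancing time (a new reading comes with each control period).
- r.grab_frame(name): name is "scene" or "side" or "wrist"; returns (picture, depth): 480x640x3 uint8, red, green, blue; 480x640 float32, mm along the optical axis (not along the pixel's ray), 0 where there is no reading.
- r.camera_model(name): a dict with "fx", "fy", "cx", "cy" (pixels), "R" (3x3) and "t" (3): a world point X has camera coordinates R X + t; the wrist camera has in their place "hand_eye" (4x4, takes a point from camera to tool coordinates, whose origin is the TCP and whose axes are the flange's). Camera axes: x right, y down, z forward; pixel columns grow to the right and rows downward; lengths in mm; the calibration is good to about 2 mm. A picture is of the moment at which its call begins: read the wrist's pose just before it. camera_model takes no time and is no camera call.
- r.sign_off(): hands the job in, once; it reports no verdict.
Trained networks look in the newest picture that a camera, given by its name, has taken for a name from the list of things; names that differ only in an ending like _2 or _b are one class to them, and where a whole thing is asked for, a point or a joint stands for the part that bears it (a point fixed in the world has none). Each returns a list of dicts, best first, with "confidence" (0 to 1); they miss things now and then, are a little off and sometimes report something else, mostly with a low value. They report only what shows in the picture. A call takes as long as a camera call. They do not tell look-alikes from the thing itself.
- r.cut_out(query, camera): "mask" (480x640 bool, what is visible of it) and "bbox" ([left, top, right, bottom] in pixels, round what is visible of it).
- r.place_of(query, camera): "location" ([row, column] in pixels: a listed point, or the origin of a listed thing).
The state is a dict: "clock": time; "qpos": joint angles; "qvel": joint speeds; "joint_efforts": joint torques, N m; "eef_pos": TCP position; "tcp_rot": TCP orientation; "contact_force": force on the tool from outside, world axes, zero at the start; "wrist_torque": the same for the moment, N m; "opening": opening from 0.0 (shut) to 1.0 (fully open).
Only numpy, scipy, OpenCV 4.12 (cv2) and the standard library are available. Lean on these libraries where they do the work, as an engineer would, in place of code of your own. Each camera call takes 0.05 s, during which the arm holds its last target. There are 200 camera calls.

## Task

Pick up the slotted key, fit it over the wing of the screw that stands in the feeder's roof board, and start the screw: press down firmly (a little under 2 kg) but no harder while turning it clockwise at least half a turn, so that its thread bites, always pressing while you turn. Turn the screw only with the key, not with the fingers. Then stand the key upright on the bench again, let go of it, and leave the other things where they are.

Things in the scene. Friction and masses are not known exactly. Their poses are not given: they have to be found in the camera images.
- key: stubby key for wing screws, 80 mm tall, 180 g, loose, upright on the bench; origin: centre of its underside, z up. Foot: dark steel block 44 (x) by 24 mm (y), 22 mm high, with a slot in its underside 30 mm long (x), 8 mm wide (y), 13 mm deep. Above it a round neck, then a pale wooden flat-sided grip 46 mm (x) by 22 mm (y), from 34 to 80 mm above the underside; take it across y, the 22 mm
- key_slot (a point): the middle of the roof of the key's slot, 13 mm above its underside; the slot is closed at both ends, and its roof presses on the wing's top when the key is seated
- wing_screw: steel wood screw standing upright in the pilot hole in the middle of the feeder's roof board; origin: centre of its wing's top, x along the wing, z up. Wing 26 mm long (x), 5 mm thick (y), 14 mm high, its topmost 4 mm narrowed to 21 by 3 mm, on a 12 mm shank; its top stands 34 mm above the board at the start. Clockwise seen from above drives it in, 6 mm a turn, with about 0.15 N m
- pilot (a point): mouth of the pilot hole in the roof board's top face, on the screw's axis. The board (170 x 130 x 18 mm) is springy: it gives 1 mm for each 14 N pressed on it and comes back. The screw cannot be pushed in without turning and stays where it is left. Pressed with more than 25 N (board down 1.7 mm) the wood splits: aim for about 18 N
- thread (a point): point on the screw's axis: where the wing's top should be by the turns made; at the start at the wing's top, it goes down 6 mm for each clockwise turn. The screw follows only if pressed with at least 13 N while it turns; if it lags more than 1.2 mm above this point (a fifth of a turn without pressing) the hole is ruined
- feeder: small timber bird feeder, fixed to the bench; origin at the centre of its underside. Base board 200 mm (x) by 160 mm (y), four corner posts, a middle post, and the roof board with its top 120 mm above the bench
- tape: tape measure, 62 x 36 x 58 mm high, loose, standing on the bench; bystander, origin at the centre of its underside
- jar: whitish plastic jar with a white cap, 62 mm across, 58 mm high, loose; bystander, origin at the centre of its underside
- offcut: wooden offcut, 90 x 45 x 22 mm high, loose; bystander, origin at the centre of its underside
- driver: screwdriver with a blue handle lying on the bench, loose; bystander, origin under its middle
- level: aluminium spirit level, 300 x 22 x 45 mm high, loose; bystander, origin at the centre of its underside
- stick: wooden stick, 160 x 18 x 18 mm, loose; bystander, origin at the centre of its underside
Not all that is in view belongs to the job. What is shaped like the key but pink or purple is not meant.

How it is judged:
By the outcome, as a careful person would: the job done as asked, in the order asked, and still so for the second after the job is handed in, with the robot touching nothing.
It also fails if it takes over 67 s, if anything falls off the work surface, if the arm or the gripper's body presses on something with over 40 N, if the wrist force passes 120 N, or if a joint passes its speed limit or range.

## Working session

There is one attempt and no reset: what is moved stays moved. The work goes in short steps, Python scripts to look and compute and a tool call to move; the robot and the scene stay as the last step left them, time stands still between calls to the robot, and variables do not carry over. Pictures are saved under pics/ and viewed, about 8 in all and at most 12, crops included, and the job is handed in when it is done.

Besides the shell and the picture viewer there is one more tool, called by a JSON object that holds its "op" and its "data", one argument or row to a line. move_arm: Moves the arm, as the interface text tells. Its arguments: {"type":"object","properties":{"increments":{"type":"array","items":{"type":"object","properties":{"tx":{"type":"number"},"ty":{"type":"number"},"tz":{"type":"number"},"rx":{"type":"number"},"ry":{"type":"number"},"rz":{"type":"number"},"gripper":{"type":"number"}}}},"squeeze":{"type":"number"}},"required":["increments"]}

```bash
ls; mkdir -p pics; cat > h.py <<'E'
import numpy as np, cv2
from rig import r
def world(cam,u,v,d):
    m=r.camera_model(cam)
    c=np.stack([(u-m['cx'])/m['fx']*d,(v-m['cy'])/m['fy']*d,d],-1)
    return (c-m['t'])@np.array(m['R'])
def cloud(cam,mask,depth):
    v,u=np.nonzero(mask&(depth>0)); return world(cam,u.astype(float),v.astype(float),depth[v,u].astype(float))
def ray_z(cam,u,v,z):
    a=world(cam,np.float64(u),np.float64(v),np.float64(1));b=world(cam,np.float64(u),np.float64(v),np.float64(2))
    d=b-a; return a+d*(z-a[2])/d[2]
def px(cam,X):
    m=r.camera_model(cam); c=np.array(m['R'])@X+m['t']; return c[0]/c[2]*m['fx']+m['cx'],c[1]/c[2]*m['fy']+m['cy']
E
python3 - <<'E'
from h import *
s=r.sense(); print({k:np.round(v,3).tolist() for k,v in s.items()})
ims=[]
for cam in ['scene','side']:
    im,d=r.grab_frame(cam); ims.append(im); cv2.imwrite(f'pics/{cam}0.png',im[...,::-1]); np.save(cam+'_d.npy',d)
    for q in ['key','wing_screw','feeder']:
        for c in r.cut_out(q,cam): 
            P=cloud(cam,c['mask'],d); print(cam,q,round(c['confidence'],2),c['bbox'],np.median(P,0).round(0) if len(P) else None)
    for q in ['wing_screw','pilot','key']:
        for c in r.place_of(q,cam): print(cam,q,'pt',c['location'],round(c['confidence'],2))
print(r.camera_model('wrist'))
E
```

```text
pics
{'clock': 0.0, 'qpos': [1.148, 0.354, 1.634, -0.0, 1.155, -0.002], 'qvel': [0.002, 0.001, 0.001, 0.001, 0.001, 0.001], 'joint_efforts': [0.001, -60.524, -34.207, 0.0, 0.01, -0.0], 'eef_pos': [255.12, 570.015, 230.556], 'tcp_rot': [-3.14, 0.0, 2.721], 'contact_force': [0.871, 0.075, -0.308], 'wrist_torque': [0.036, -0.041, 0.004], 'opening': 1.001}
scene key 0.82 [264.4, 246.0, 281.4, 285.7] [418. -61.  46.]
scene key 0.8 [212.2, 256.5, 235.8, 288.7] [ 399. -177.   60.]
scene key 0.76 [193.2, 242.6, 206.2, 276.5] [ 327. -202.   60.]
scene key 0.68 [180.0, 268.0, 206.6, 303.0] [ 422. -253.   50.]
scene key 0.68 [326.4, 224.3, 420.9, 278.5] [566. 121. 122.]
scene feeder 0.81 [318.0, 223.7, 424.4, 323.0] [582. 109.  63.]
scene feeder 0.72 [389.0, 295.7, 511.3, 355.4] [778. 183.  35.]
scene wing_screw pt [233.0, 371.7] 0.39
scene pilot pt [247.5, 371.2] 0.65
scene key pt [304.9, 232.0] 0.83
scene key pt [299.9, 194.8] 0.81
scene key pt [273.7, 197.5] 0.73
scene key pt [284.8, 226.7] 0.68
scene key pt [278.9, 271.9] 0.66
side key 0.95 [237.8, 284.6, 261.3, 322.6] [ 393. -179.   58.]
s
[... 427 characters left out ...]
2.  15.]
side wing_screw pt [183.2, 316.2] 0.53
side pilot pt [196.3, 314.8] 0.63
side key pt [343.0, 259.1] 0.92
side key pt [327.0, 205.9] 0.87
side key pt [281.4, 256.9] 0.82
side key pt [318.2, 295.0] 0.68
side key pt [319.5, 253.8] 0.67
{'fx': 368.00059103879215, 'fy': 368.00059103879215, 'cx': 308.98055730842276, 'cy': 238.91870583603108, 'hand_eye': array([[-1.27232521e-03, -9.54301286e-01, -2.98843499e-01,
         7.64776089e+01],
       [ 9.99998761e-01, -1.49106711e-03,  5.03954814e-04,
         3.33634876e-01],
       [-9.26520439e-04, -2.98842488e-01,  9.54302001e-01,
        -1.42621391e+02],
       [ 0.00000000e+00,  0.00000000e+00,  0.00000000e+00,
         1.00000000e+00]])}
```

View pics/scene0.png

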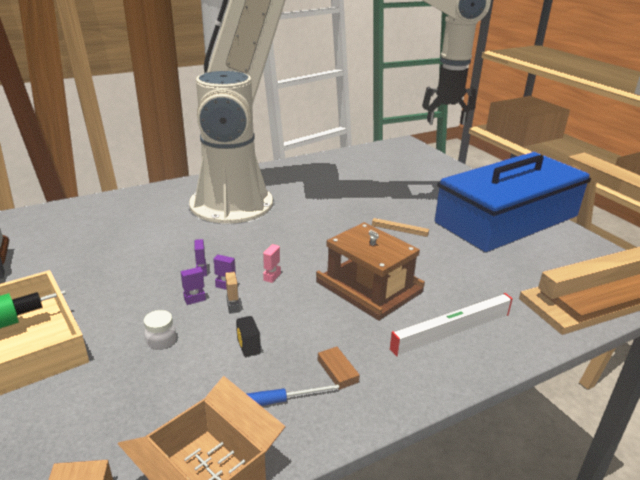

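View pics/side0.png

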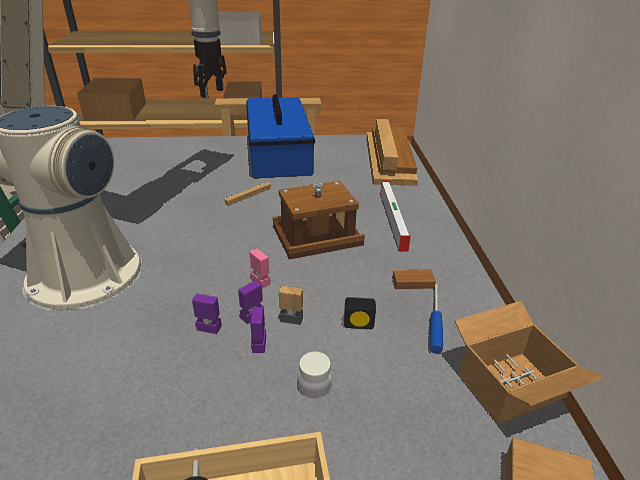

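True key: pale grip with dark foot at scene (232,290) / side (291,305). The look-alikes are purple, side (206,313), (250,301), (258,328), and pink at (260,267). I'll confirm in a crop and measure.

```bash
cat > m.py <<'E'
from h import *
out=[]
for cam,box in [('scene',(222,268,244,312)),('side',(272,278,312,330))]:
    im=cv2.imread(f'pics/{cam}0.png'); d=np.load(cam+'_d.npy')
    l,t,rr,b=box; out.append(cv2.resize(im[t-20:b+20,l-40:rr+40],(390,390),interpolation=cv2.INTER_CUBIC))
    M=np.zeros(d.shape,bool); M[t:b,l:rr]=1; P=cloud(cam,M,d)
    for lo,hi in[(60,90),(75,90)]:
        Q=P[(P[:,2]>lo)&(P[:,2]<hi)]; rc=cv2.minAreaRect(Q[:,:2].astype(np.float32)); print(cam,lo,len(Q),Q[:,2].max().round(1),np.round(rc[0],1),np.round(rc[1],1),round(rc[2],1))
    # feeder roof
    M[:]=0
    if cam=='scene': M[220:285,318:425]=1
    else: M[175:225,270:365]=1
    P=cloud(cam,M,d); Q=P[(P[:,2]>114)&(P[:,2]<126)]; rc=cv2.minAreaRect(Q[:,:2].astype(np.float32)); print(cam,'roof',len(Q),np.median(Q[:,2]).round(1),np.round(rc[0],1),np.round(rc[1],1),round(rc[2],1))
    Q=P[(P[:,2]>132)&(P[:,2]<165)]; print(cam,'screw',len(Q),Q.mean(0).round(1),Q[:,2].max().round(1))
cv2.imwrite('pics/crop.png',np.hstack(out))
print('screwtop',ray_z('scene',371.7,233,154).round(1),ray_z('side',316.2,183.2,154).round(1))
print('pilot',ray_z('scene',371.2,247.5,120).round(1),ray_z('side',314.8,196.3,120).round(1))
print('key0',ray_z('scene',232,304.9,0).round(1),ray_z('side',291,321,0).round(1))
E
python3 m.py
```

```text
scene 60 229 85.8 [ 455.9 -178.1] [22.3 97.4] 74.7
scene 75 141 85.8 [ 478.8 -184.1] [21.9 46. ] 75.7
scene roof 2351 121.8 [551.7 130.2] [176.4 135.5] 14.1
scene screw 80 [554.2 128.7 146.3] 158.2
side 60 333 84.0 [ 477.  -185.6] [24.  45.9] 77.7
side 75 199 84.0 [ 477.  -185.1] [23.  45.8] 77.2
side roof 1771 121.0 [552.6 129.3] [172.1 139. ] 15.6
side screw 73 [552.2 128.2 145.7] 156.0
screwtop [554.2 124.2 154. ] [549.1 134.5 154. ]
pilot [560.3 121.9 120. ] [545.6 129.3 120. ]
key0 [ 466.3 -181.8    0. ] [ 476.8 -188.5    0. ]
```

View pics/crop.png

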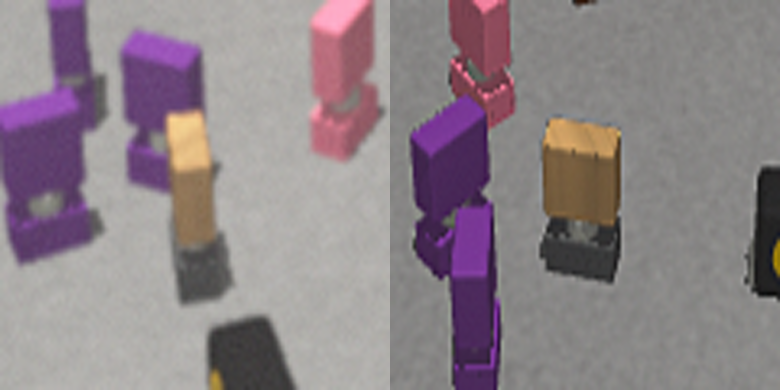

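The crop shows the key with pale wooden grip and dark foot, at scene (232,290) and side (291,305). Purple and pink ones are decoys. Before moving, I'll check the toolbox height along the path.

```bash
python3 - <<'E'
from h import *
d=np.load('scene_d.npy'); M=np.zeros(d.shape,bool); M[150:250,430:600]=1
P=cloud('scene',M,d); Q=P[(P[:,2]>60)&(P[:,2]<300)&(P[:,0]>200)&(P[:,1]<900)]
print(np.percentile(Q,[1,50,99],axis=0).round(0)); N=Q[Q[:,2]>170]; print(len(N),np.percentile(N,[2,98],axis=0).round(0) if len(N) else '')
E
```

```text
[[357. 472.  62.]
 [502. 607. 139.]
 [564. 871. 185.]]
333 [[443. 581. 171.]
 [465. 769. 188.]]
```

{"op": "move_arm", "data": {
  "increments": [
    {"tx":-4.1,"ty":-2.56},
    {"tx":-4.1,"ty":-2.56},
    {"tx":-4.1,"ty":-2.56},
    {"tx":-4.1,"ty":-2.56},
    {"tx":-4.1,"ty":-2.56},
    {"tx":-4.1,"ty":-2.56},
    {"tx":-4.1,"ty":-2.56},
    {"tx":-4.1,"ty":-2.56},
    {"tx":-4.1,"ty":-2.56},
    {"tx":-4.1,"ty":-2.56},
    {"tx":-4.1,"ty":-2.56},
    {}
  ]
}}

```text
invalid input
```

```bash
cat >> h.py <<'E'
from scipy.spatial.transform import Rotation as Ro
def wcam(s):
    T=np.eye(4); T[:3,:3]=Ro.from_euler('xyz',s['tcp_rot']).as_matrix(); T[:3,3]=s['eef_pos']
    return T@np.array(r.camera_model('wrist')['hand_eye'])
def wcloud(s,depth):
    m=r.camera_model('wrist'); v,u=np.nonzero(depth>0); z=depth[v,u].astype(float)
    c=np.stack([(u-m['cx'])/m['fx']*z,(v-m['cy'])/m['fy']*z,z],-1); T=wcam(s)
    return c@T[:3,:3].T+T[:3,3],u,v
E
cat > ws.py <<'E'
from h import *
import sys
s=r.sense(); print(s['clock'],np.round(s['eef_pos'],1),np.round(s['tcp_rot'],3),np.round(s['qpos'],2),s['opening'])
im,d=r.grab_frame('wrist'); cv2.imwrite(f'pics/{sys.argv[1]}.png',im[...,::-1]); np.savez(sys.argv[1],d=d,pos=s['eef_pos'],rot=s['tcp_rot'])
P,u,v=wcloud(s,d)
def rect(n,Q):
    if len(Q)<4: return print(n,len(Q))
    rc=cv2.minAreaRect(Q[:,:2].astype(np.float32)); C=Q[:,:2]-Q[:,:2].mean(0); w,V=np.linalg.eigh(C.T@C); print(n,len(Q),np.median(Q[:,2]).round(1),np.round(rc[0],1),np.round(rc[1],1),round(rc[2],1),'mean',Q.mean(0).round(1),'pca',np.degrees(np.arctan2(V[1,1],V[0,1])).round(1))
if sys.argv[2]=='screw':
    N=P[np.hypot(P[:,0]-553,P[:,1]-128)<30]
    rect('wing',N[(N[:,2]>136)&(N[:,2]<165)]); rect('top',N[(N[:,2]>150)&(N[:,2]<160)])
    rect('roof',P[(P[:,2]>114)&(P[:,2]<126)])
else:
    N=P[np.hypot(P[:,0]-478,P[:,1]+184.5)<33]
    rect('grip',N[(N[:,2]>74)&(N[:,2]<90)]);rect('foot',N[(N[:,2]>15)&(N[:,2]<28)])
E
python3 ws.py w1 screw
```

```text
0.7 [255.3 570.5 231.3] [ 3.142 -0.     2.721] [ 1.15  0.35  1.63  0.    1.16 -0.  ] 1.003625896915377
wing 0
top 0
roof 4104 121.2 [352.1 632.3] [ 11.7 325.8] 5.9 mean [350.4 640.8 121. ] pca 94.6
```

View pics/w1.png

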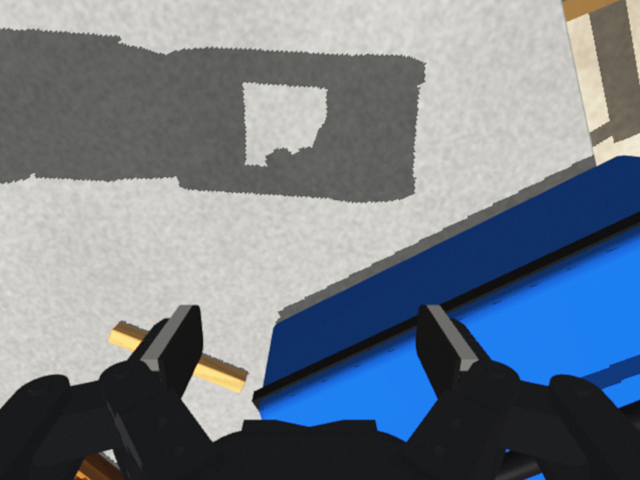

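The move was refused, probably because of the empty row, so this picture shows only the start pose (toolbox, stick). Retrying.

{"op": "move_arm", "data": {
  "increments": [
    {"tx":-4.1,"ty":-2.56},
    {"tx":-4.1,"ty":-2.56},
    {"tx":-4.1,"ty":-2.56},
    {"tx":-4.1,"ty":-2.56},
    {"tx":-4.1,"ty":-2.56},
    {"tx":-4.1,"ty":-2.56},
    {"tx":-4.1,"ty":-2.56},
    {"tx":-4.1,"ty":-2.56},
    {"tx":-4.1,"ty":-2.56},
    {"tx":-4.1,"ty":-2.56},
    {"tx":-4.1,"ty":-2.56},
    {"tx":0}
  ]
}}

```text
invalid input
```

```bash
python3 ws.py w2 screw
```

```text
0.75 [255.3 570.5 231.3] [ 3.142 -0.     2.721] [ 1.15  0.35  1.63  0.    1.16 -0.  ] 0.9990910048208943
wing 0
top 0
roof 4128 121.2 [352.1 632.4] [ 10.1 325.6] 5.5 mean [350.4 640.8 120.9] pca 94.5
```

View pics/w2.png

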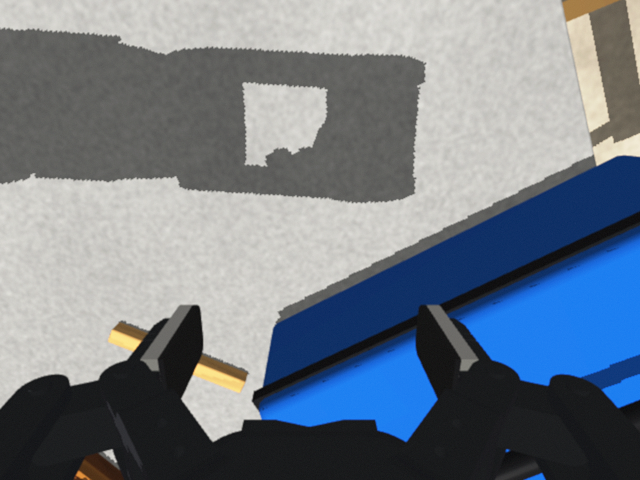

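Same start view. Maybe every row needs all the fields; testing alone.

{"op": "move_arm", "data": {
  "increments": [
    {"tx":-4.1,"ty":-2.56,"tz":0,"rx":0,"ry":0,"rz":0,"gripper":1}
  ]
}}

```text
clock: 0.9
eef_pos: [280.8, 533.4, 231.3]
tcp_rot: [3.139, -0.001, 2.724]
contact_force: [1.0, 0.4, 0.7]
opening: 0.999
```

{"op": "move_arm", "data": {
  "increments": [
    {"tx":-4.1,"ty":-2.56,"tz":0,"rx":0,"ry":0,"rz":0,"gripper":1},
    {"tx":-4.1,"ty":-2.56,"tz":0,"rx":0,"ry":0,"rz":0,"gripper":1},
    {"tx":-4.1,"ty":-2.56,"tz":0,"rx":0,"ry":0,"rz":0,"gripper":1},
    {"tx":-4.1,"ty":-2.56,"tz":0,"rx":0,"ry":0,"rz":0,"gripper":1},
    {"tx":-4.1,"ty":-2.56,"tz":0,"rx":0,"ry":0,"rz":0,"gripper":1},
    {"tx":-4.1,"ty":-2.56,"tz":0,"rx":0,"ry":0,"rz":0,"gripper":1},
    {"tx":-4.1,"ty":-2.56,"tz":0,"rx":0,"ry":0,"rz":0,"gripper":1},
    {"tx":-4.1,"ty":-2.56,"tz":0,"rx":0,"ry":0,"rz":0,"gripper":1},
    {"tx":-4.1,"ty":-2.56,"tz":0,"rx":0,"ry":0,"rz":0,"gripper":1},
    {"tx":-4.1,"ty":-2.56,"tz":0,"rx":0,"ry":0,"rz":0,"gripper":1},
    {"tx":0,"ty":0,"tz":0,"rx":0,"ry":0,"rz":0,"gripper":1}
  ]
}}

```text
clock: 2.0
eef_pos: [554.8, 124.8, 231.5]
tcp_rot: [-3.141, 0.002, 2.717]
contact_force: [-0.4, -0.5, -0.2]
opening: 1.0
```

```bash
python3 ws.py w3 screw
```

```text
2.0 [554.8 124.8 231.5] [-3.141e+00  2.000e-03  2.717e+00] [ 0.22  0.26  1.76 -0.    1.12 -0.93] 0.9999447832095439
wing 548 149.0 [552.  131.3] [13.8 24.7] 82.3 mean [551.1 132.  147.2] pca -164.2
top 202 153.3 [552.3 131.5] [24.9  4.9] 16.5 mean [551.9 131.4 152.8] pca -163.9
roof 40676 119.9 [552.4 131.2] [170.3 130.1] 15.0 mean [544.9 132.8 119.9] pca -165.3
```

View pics/w3.png

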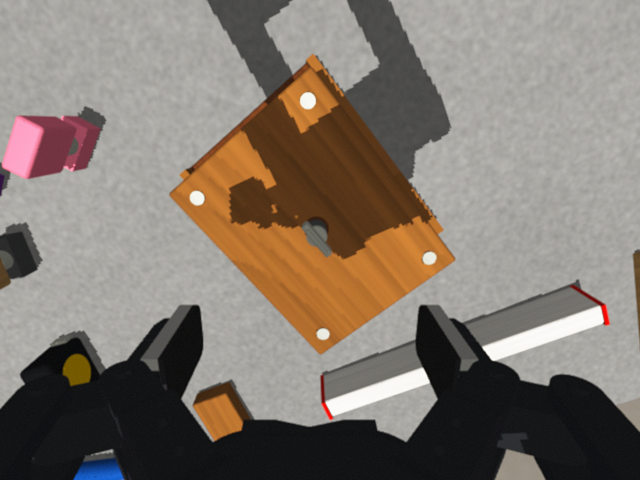

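The wrist view shows the roof board with the wing screw at (317,237). The wing is parallel to the board's long side, about 16° in world, centred at (552.3, 131.4). Now over to the key.

{"op": "move_arm", "data": {
  "increments": [
    {"tx":-0.82,"ty":-4.49,"tz":0,"rx":0,"ry":0,"rz":0,"gripper":1},
    {"tx":-0.82,"ty":-4.49,"tz":0,"rx":0,"ry":0,"rz":0,"gripper":1},
    {"tx":-0.82,"ty":-4.49,"tz":0,"rx":0,"ry":0,"rz":0,"gripper":1},
    {"tx":-0.82,"ty":-4.49,"tz":0,"rx":0,"ry":0,"rz":0,"gripper":1},
    {"tx":-0.82,"ty":-4.49,"tz":0,"rx":0,"ry":0,"rz":0,"gripper":1},
    {"tx":-0.82,"ty":-4.49,"tz":0,"rx":0,"ry":0,"rz":0,"gripper":1},
    {"tx":-0.82,"ty":-4.49,"tz":0,"rx":0,"ry":0,"rz":0,"gripper":1},
    {"tx":0,"ty":0,"tz":2,"rx":0,"ry":0,"rz":-5,"gripper":0.5},
    {"tx":0,"ty":0,"tz":2,"rx":0,"ry":0,"rz":-5,"gripper":0.5},
    {"tx":0,"ty":0,"tz":0,"rx":0,"ry":0,"rz":0,"gripper":0.5},
    {"tx":0,"ty":0,"tz":0,"rx":0,"ry":0,"rz":0,"gripper":0.5}
  ]
}}

```text
clock: 3.15
eef_pos: [475.9, -180.2, 191.5]
tcp_rot: [3.141, -0.001, 2.894]
contact_force: [0.1, 0.7, 0.4]
opening: 0.747
```

```bash
python3 ws.py w4 key; python3 - <<'E'
import numpy as np;from h import *
z=np.load('w4.npz'); P,u,v=wcloud({'eef_pos':z['pos'],'tcp_rot':z['rot']},z['d'])
N=P[(P[:,2]>18)&(P[:,2]<85)&(np.hypot(P[:,0]-478,P[:,1]+185)>45)&(np.hypot(P[:,0]-478,P[:,1]+185)<110)]
k=np.unique((N[:,:2]//15).astype(int),axis=0)*15; print(k.tolist())
E
```

```text
3.15 [ 475.9 -180.2  191.5] [ 3.141e+00 -1.000e-03  2.894e+00] [-0.36  0.22  1.92  0.    1.01 -1.69] 0.746824690174272
grip 1826 79.7 [ 476.7 -182.9] [21.8 45.7] 75.0 mean [ 475.6 -182.8   79.5] pca 164.8
foot 100 21.4 [ 458.1 -178.1] [23.5  5.5] 73.3 mean [ 456.7 -177.5   20.8] pca 74.8
[[360, -195], [360, -180], [375, -195], [375, -180], [375, -165], [390, -270], [390, -255], [390, -240], [390, -195], [390, -180], [390, -165], [390, -150], [405, -285], [405, -270], [405, -255], [405, -240], [405, -180], [405, -165], [405, -150], [420, -285], [420, -270], [420, -255], [420, -240], [570, -225], [570, -210], [585, -225], [585, -210], [585, -195]]
```

View pics/w4.png

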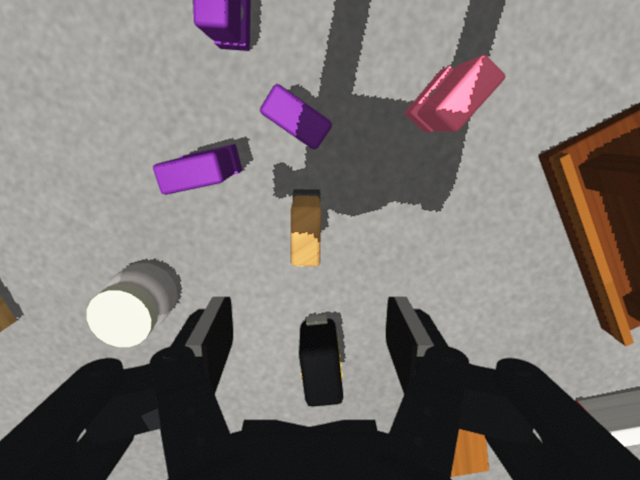

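The picture shows the true key's grip at (305,228), with decoys clear of the finger directions. Descending and gripping.

{"op": "move_arm", "data": {
  "increments": [
    {"tx":-0.14,"ty":-0.3,"tz":4,"rx":0,"ry":0,"rz":0.8,"gripper":0.3},
    {"tx":0,"ty":0,"tz":4,"rx":0,"ry":0,"rz":0,"gripper":0.3},
    {"tx":0,"ty":0,"tz":4,"rx":0,"ry":0,"rz":0,"gripper":0.3},
    {"tx":0,"ty":0,"tz":3.1,"rx":0,"ry":0,"rz":0,"gripper":0.3},
    {"tx":0,"ty":0,"tz":0,"rx":0,"ry":0,"rz":0,"gripper":0.3},
    {"tx":0,"ty":0,"tz":0,"rx":0,"ry":0,"rz":0,"gripper":-1},
    {"tx":0,"ty":0,"tz":0,"rx":0,"ry":0,"rz":0,"gripper":-1},
    {"tx":0,"ty":0,"tz":0,"rx":0,"ry":0,"rz":0,"gripper":-1},
    {"tx":0,"ty":0,"tz":0,"rx":0,"ry":0,"rz":0,"gripper":-1},
    {"tx":0,"ty":0,"tz":0,"rx":0,"ry":0,"rz":0,"gripper":-1},
    {"tx":0,"ty":0,"tz":0,"rx":0,"ry":0,"rz":0,"gripper":-1}
  ],
  "squeeze": 90
}}

```text
clock: 4.3
eef_pos: [478.3, -184.8, 42.5]
tcp_rot: [-3.141, 0.004, 2.881]
contact_force: [0.4, 1.9, 8.1]
opening: 0.248
```

```bash
python3 ws.py w5 key; python3 - <<'E'
from h import *
s=r.sense(); print(np.round(s['contact_force'],1), np.round(s['eef_pos'],1),s['opening'])
E
```

```text
4.3 [ 478.3 -184.8   42.5] [-3.141  0.004  2.881] [-0.37  0.45  2.01  0.    0.68 -1.68] 0.24840204626132936
grip 10738 79.9 [ 474.5 -181.3] [48.4 50.1] 24.2 mean [ 473.  -183.2   80.8] pca 164.5
foot 693 21.7 [ 459.  -179.3] [24.1  7.9] 73.5 mean [ 457.3 -178.8   20.9] pca 74.9
[0.  2.1 8.8] [ 478.3 -184.8   42.5] 0.2483330487664172
```

{"op": "move_arm", "data": {
  "increments": [
    {"tx":0,"ty":0,"tz":-0.5,"rx":0,"ry":0,"rz":0,"gripper":-1},
    {"tx":0,"ty":0,"tz":-2,"rx":0,"ry":0,"rz":0,"gripper":-1},
    {"tx":0,"ty":0,"tz":-4,"rx":0,"ry":0,"rz":0,"gripper":-1},
    {"tx":0,"ty":0,"tz":-4.5,"rx":0,"ry":0,"rz":0,"gripper":-1},
    {"tx":0,"ty":0,"tz":-4.5,"rx":0,"ry":0,"rz":0,"gripper":-1},
    {"tx":0,"ty":0,"tz":-4.5,"rx":0,"ry":0,"rz":0,"gripper":-1},
    {"tx":0,"ty":0,"tz":0,"rx":0,"ry":0,"rz":0,"gripper":-1},
    {"tx":0,"ty":0,"tz":0,"rx":0,"ry":0,"rz":0,"gripper":-1}
  ]
}}

```text
clock: 5.15
eef_pos: [476.8, -184.5, 241.8]
tcp_rot: [-3.141, 0.003, 2.881]
contact_force: [-0.4, 0.2, -1.6]
opening: 0.244
```

```bash
python3 - <<'E'
from h import *
s=r.sense(); print(s['clock'],np.round(s['contact_force'],1), np.round(s['eef_pos'],1),np.round(s['tcp_rot'],3),s['opening'])
im,d=r.grab_frame('wrist'); cv2.imwrite('pics/w6.png',im[...,::-1]); np.savez('w6',d=d,pos=s['eef_pos'],rot=s['tcp_rot'])
m=r.camera_model('wrist'); H=np.array(m['hand_eye'])
for f in ['w5','w6']:
    d=np.load(f+'.npz')['d']; im=cv2.imread(f'pics/{f}.png')
    v,u=np.nonzero(d>0); z=d[v,u].astype(float)
    c=np.stack([(u-m['cx'])/m['fx']*z,(v-m['cy'])/m['fy']*z,z],-1)@H[:3,:3].T+H[:3,3]
    hsv=cv2.cvtColor(im,cv2.COLOR_BGR2HSV)[v,u]
    k=(abs(c[:,0])<35)&(abs(c[:,1])<16)&(c[:,2]>-60)&(c[:,2]<-30)
    wood=k&(hsv[:,1]>70)&(hsv[:,0]<30)
    Q=c[wood]; print(f,k.sum(),len(Q)); 
    if len(Q)>5: print(np.percentile(Q,[1,10,50,90,99],axis=0).round(1)); rc=cv2.minAreaRect(Q[:,:2].astype(np.float32)); print(rc, u[wood].mean(),v[wood].mean())
E
```

```text
5.15 [-0.4  0.2 -1.6] [ 476.8 -184.5  241.8] [-3.141e+00  3.000e-03  2.881e+00] 0.24426938583137991
w5 10458 7845
[[-19.7 -10.2 -38.7]
 [-14.4  -8.1 -38.1]
 [  5.8   0.3 -37.3]
 [ 22.8   8.8 -35.8]
 [ 24.4  10.8 -31.2]]
((1.8485450744628906, 0.46498775482177734), (23.27628517150879, 46.150638580322266), 89.3519287109375) 308.9246653919694 348.34773741236455
w6 10471 7845
[[-19.7 -10.2 -38.7]
 [-14.4  -8.1 -38.1]
 [  5.9   0.3 -37.3]
 [ 22.9   8.7 -35.8]
 [ 24.4  10.8 -30.9]]
((1.943643569946289, 0.17510318756103516), (46.539306640625, 23.19516944885254), 1.518031358718872) 308.9151051625239 348.1869980879541
```

View pics/w6.png

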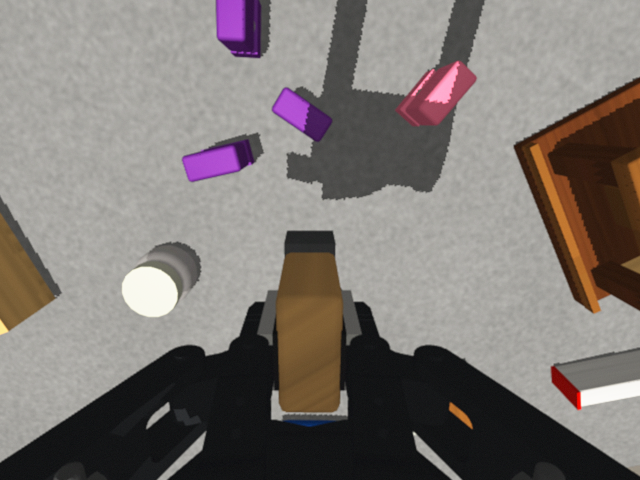

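The key is held, pointing straight down, with its grip at about (310,330) in the picture. Next I go above the roof, turn to the wing's direction and measure the screw again.

{"op": "move_arm", "data": {
  "increments": [
    {"tx":-0.32,"ty":4.32,"tz":0,"rx":0,"ry":0,"rz":0,"gripper":-1},
    {"tx":-0.32,"ty":4.32,"tz":0,"rx":0,"ry":0,"rz":0,"gripper":-1},
    {"tx":-0.32,"ty":4.32,"tz":0,"rx":0,"ry":0,"rz":0,"gripper":-1},
    {"tx":-0.32,"ty":4.32,"tz":0,"rx":0,"ry":0,"rz":0,"gripper":-1},
    {"tx":-0.32,"ty":4.32,"tz":0,"rx":0,"ry":0,"rz":0,"gripper":-1},
    {"tx":-0.32,"ty":4.32,"tz":0,"rx":0,"ry":0,"rz":0,"gripper":-1},
    {"tx":-0.32,"ty":4.32,"tz":0,"rx":0,"ry":0,"rz":0,"gripper":-1},
    {"tx":-0.32,"ty":4.32,"tz":0,"rx":0,"ry":0,"rz":0,"gripper":-1},
    {"tx":0,"ty":0,"tz":0,"rx":0,"ry":0,"rz":-7.75,"gripper":-1},
    {"tx":0,"ty":0,"tz":0,"rx":0,"ry":0,"rz":-7.75,"gripper":-1},
    {"tx":0,"ty":0,"tz":0,"rx":0,"ry":0,"rz":-7.75,"gripper":-1},
    {"tx":0,"ty":0,"tz":0,"rx":0,"ry":0,"rz":-7.75,"gripper":-1}
  ]
}}

```text
clock: 6.4
eef_pos: [588.8, 142.9, 237.7]
tcp_rot: [3.141, -0.004, -2.855]
contact_force: [0.4, 0.4, -1.8]
opening: 0.249
```

{"op": "move_arm", "data": {
  "increments": [
    {"tx":0,"ty":0,"tz":0,"rx":0,"ry":0,"rz":0,"gripper":-1},
    {"tx":0,"ty":0,"tz":0,"rx":0,"ry":0,"rz":0,"gripper":-1},
    {"tx":0,"ty":0,"tz":0,"rx":0,"ry":0,"rz":0,"gripper":-1}
  ]
}}

```text
clock: 6.7
eef_pos: [589.8, 142.9, 239.4]
tcp_rot: [3.142, -0.001, -2.864]
contact_force: [-0.1, 0.3, -0.5]
opening: 0.241
```

```bash
cat > rel.py <<'E'
from h import *
import sys
f=sys.argv[1]
s=r.sense(); print(round(s['clock'],2),np.round(s['contact_force'],1), np.round(s['eef_pos'],1),np.round(s['tcp_rot'],3),np.round(s['qpos'],2))
im,d=r.grab_frame('wrist'); cv2.imwrite(f'pics/{f}.png',im[...,::-1])
m=r.camera_model('wrist'); H=np.array(m['hand_eye'])
v,u=np.nonzero(d>0); z=d[v,u].astype(float)
c=np.stack([(u-m['cx'])/m['fx']*z,(v-m['cy'])/m['fy']*z,z],-1)@H[:3,:3].T+H[:3,3]
def rect(n,Q):
    if len(Q)<5: return print(n,len(Q))
    rc=cv2.minAreaRect(Q[:,:2].astype(np.float32)); A=np.c_[Q[:,:2],np.ones(len(Q))]
    print(n,len(Q),'rect',np.round(rc[0],1),np.round(rc[1],1),round(rc[2],1),'z med',np.median(Q[:,2]).round(1),'plane',np.linalg.lstsq(A,Q[:,2],rcond=None)[0].round(3))
zr=s['eef_pos'][2]-120
R=c[abs(c[:,2]-zr)<4]; rect('roof',R)
rc=cv2.minAreaRect(R[:,:2].astype(np.float32))
W=c[(c[:,2]<zr-29)&(c[:,2]>zr-40)&(np.hypot(*(c[:,:2]-rc[0]).T)<22)]; rect('wingtop',W)
if len(W)>5:
    A=W[:,:2]-W[:,:2].mean(0); V=np.linalg.eigh(A.T@A)[1][:,1]; print('wing pca',np.degrees(np.arctan2(V[1],V[0])).round(1), W.mean(0).round(1))
hsv=cv2.cvtColor(im,cv2.COLOR_RGB2HSV)[v,u]
k=(abs(c[:,0])<30)&(abs(c[:,1])<14)&(c[:,2]>-41)&(c[:,2]<-34)&(hsv[:,1]>70)&(hsv[:,0]<30); rect('griptop',c[k])
F=c[(c[:,0]<32)&(c[:,0]>17)&(abs(c[:,1])<16)&(c[:,2]>14)&(c[:,2]<26)]; rect('foottop',F)
E
python3 rel.py w7
```

```text
6.7 [-0.1  0.3 -0.5] [589.8 142.9 239.4] [ 3.142e+00 -1.000e-03 -2.864e+00] [ 0.24  0.32  1.66  0.    1.16 -1.61]
roof 40360 rect [38.9 -1.3] [169.9 130.4] 0.9 z med 119.6 plane [ 2.00000e-03 -1.00000e-03  1.19456e+02]
wingtop 292 rect [38.8 -1.1] [25.6  4.5] 0.3 z med 86.9 plane [1.0000e-02 1.5300e-01 8.7348e+01]
wing pca -179.2 [39.3 -1.2 87.6]
griptop 7486 rect [1.3 0.4] [22.1 46.8] 89.7 z med -37.3 plane [ 9.0000e-03 -4.0000e-03 -3.7261e+01]
foottop 647 rect [20.5  0.3] [ 6.4 24. ] 0.8 z med 20.7 plane [ 4.9100e-01 -2.0000e-03  1.0665e+01]
```

View pics/w7.png

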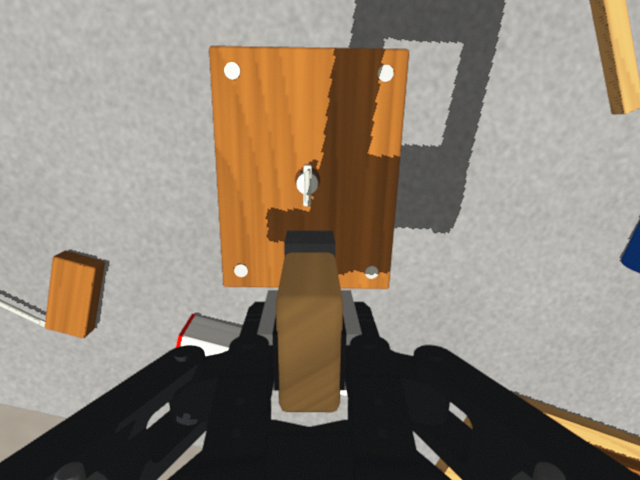

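The picture shows the wing at (307,185), aligned with the key's foot at (310,242) and 37 mm ahead in tool x. I move over it and come down to just above.

{"op": "move_arm", "data": {
  "increments": [
    {"tx":1.24,"ty":-0.05,"tz":0,"rx":0,"ry":0,"rz":0,"gripper":-1},
    {"tx":1.25,"ty":-0.05,"tz":0,"rx":0,"ry":0,"rz":0,"gripper":-1},
    {"tx":1.25,"ty":-0.055,"tz":0,"rx":0,"ry":0,"rz":0,"gripper":-1},
    {"tx":0,"ty":0,"tz":0,"rx":0,"ry":0,"rz":0.5,"gripper":-1},
    {"tx":0,"ty":0,"tz":1,"rx":0,"ry":0,"rz":0,"gripper":-1},
    {"tx":0,"ty":0,"tz":1,"rx":0,"ry":0,"rz":0,"gripper":-1},
    {"tx":0,"ty":0,"tz":1,"rx":0,"ry":0,"rz":0,"gripper":-1},
    {"tx":0,"ty":0,"tz":0.9,"rx":0,"ry":0,"rz":0,"gripper":-1},
    {"tx":0,"ty":0,"tz":0,"rx":0,"ry":0,"rz":0,"gripper":-1},
    {"tx":0,"ty":0,"tz":0,"rx":0,"ry":0,"rz":0,"gripper":-1}
  ]
}}

```text
clock: 7.75
eef_pos: [554.7, 131.2, 200.8]
tcp_rot: [-3.142, -0.001, -2.869]
contact_force: [0.9, 0.7, -0.5]
opening: 0.247
```

```bash
python3 rel.py w8 | grep -v wing
```

```text
7.75 [ 0.9  0.7 -0.5] [554.7 131.2 200.8] [-3.142e+00 -1.000e-03 -2.869e+00] [ 0.23  0.3   1.78 -0.    1.06 -1.61]
roof 39220 rect [4.4 0.4] [165.  130.7] 0.5 z med 80.9 plane [ 1.0000e-03 -1.0000e-03  8.0854e+01]
griptop 7504 rect [1.4 0.3] [21.9 46.8] 89.9 z med -37.3 plane [ 1.1000e-02 -1.0000e-03 -3.7264e+01]
foottop 646 rect [20.7  0.4] [23.9  6.3] 89.7 z med 20.7 plane [ 4.7700e-01 -3.0000e-03  1.0958e+01]
```

{"op": "move_arm", "data": {
  "increments": [
    {"tx":0.05,"ty":0,"tz":0.3,"rx":0,"ry":0,"rz":0,"gripper":-1},
    {"tx":0,"ty":0,"tz":0.2,"rx":0,"ry":0,"rz":0,"gripper":-1},
    {"tx":0,"ty":0,"tz":0.1,"rx":0,"ry":0,"rz":0,"gripper":-1},
    {"tx":0,"ty":0,"tz":0.1,"rx":0,"ry":0,"rz":0,"gripper":-1},
    {"tx":0,"ty":0,"tz":0,"rx":0,"ry":0,"rz":0,"gripper":-1}
  ]
}}

```text
clock: 8.3
eef_pos: [554.2, 131.0, 194.2]
tcp_rot: [-3.142, -0.0, -2.87]
contact_force: [0.5, 0.1, -1.1]
opening: 0.247
```

{"op": "move_arm", "data": {
  "increments": [
    {"tx":0,"ty":0,"tz":0.1,"rx":0,"ry":0,"rz":0,"gripper":-1},
    {"tx":0,"ty":0,"tz":0.1,"rx":0,"ry":0,"rz":0,"gripper":-1},
    {"tx":0,"ty":0,"tz":0.1,"rx":0,"ry":0,"rz":0,"gripper":-1},
    {"tx":0,"ty":0,"tz":0,"rx":0,"ry":0,"rz":0,"gripper":-1}
  ]
}}

```text
clock: 8.7
eef_pos: [554.1, 131.0, 191.1]
tcp_rot: [-3.142, -0.0, -2.87]
contact_force: [0.3, 0.4, -1.9]
opening: 0.245
```

{"op": "move_arm", "data": {
  "increments": [
    {"tx":0,"ty":0,"tz":0.1,"rx":0,"ry":0,"rz":0,"gripper":-1},
    {"tx":0,"ty":0,"tz":0.1,"rx":0,"ry":0,"rz":0,"gripper":-1},
    {"tx":0,"ty":0,"tz":0,"rx":0,"ry":0,"rz":0,"gripper":-1}
  ]
}}

```text
clock: 9.0
eef_pos: [554.1, 131.0, 189.1]
tcp_rot: [3.142, -0.0, -2.87]
contact_force: [-0.2, -0.4, -1.3]
opening: 0.246
```

The key is over the wing and past the shoulder with no side force. I continue down to the slot's roof.

{"op": "move_arm", "data": {
  "increments": [
    {"tx":0,"ty":0,"tz":0.15,"rx":0,"ry":0,"rz":0,"gripper":-1},
    {"tx":0,"ty":0,"tz":0.15,"rx":0,"ry":0,"rz":0,"gripper":-1},
    {"tx":0,"ty":0,"tz":0.1,"rx":0,"ry":0,"rz":0,"gripper":-1},
    {"tx":0,"ty":0,"tz":0.05,"rx":0,"ry":0,"rz":0,"gripper":-1},
    {"tx":0,"ty":0,"tz":0,"rx":0,"ry":0,"rz":0,"gripper":-1}
  ]
}}

```text
clock: 9.5
eef_pos: [554.2, 131.0, 184.7]
tcp_rot: [3.142, -0.0, -2.87]
contact_force: [-0.8, -0.2, -1.5]
opening: 0.245
```

{"op": "move_arm", "data": {
  "increments": [
    {"tx":0,"ty":0,"tz":0.05,"rx":0,"ry":0,"rz":0,"gripper":-1},
    {"tx":0,"ty":0,"tz":0.05,"rx":0,"ry":0,"rz":0,"gripper":-1},
    {"tx":0,"ty":0,"tz":0,"rx":0,"ry":0,"rz":0,"gripper":-1}
  ]
}}

```text
clock: 9.8
eef_pos: [554.2, 131.0, 183.7]
tcp_rot: [3.142, -0.0, -2.87]
contact_force: [0.5, 1.0, -1.9]
opening: 0.246
```

{"op": "move_arm", "data": {
  "increments": [
    {"tx":0,"ty":0,"tz":0.05,"rx":0,"ry":0,"rz":0,"gripper":-1},
    {"tx":0,"ty":0,"tz":0.05,"rx":0,"ry":0,"rz":0,"gripper":-1},
    {"tx":0,"ty":0,"tz":0,"rx":0,"ry":0,"rz":0,"gripper":-1}
  ]
}}

```text
clock: 10.1
eef_pos: [554.3, 131.1, 183.1]
tcp_rot: [3.142, 0.0, -2.87]
contact_force: [-1.5, -0.8, 3.2]
opening: 0.246
```

{"op": "move_arm", "data": {
  "increments": [
    {"tx":0,"ty":0,"tz":0.05,"rx":0,"ry":0,"rz":0,"gripper":-1},
    {"tx":0,"ty":0,"tz":0.05,"rx":0,"ry":0,"rz":0,"gripper":-1},
    {"tx":0,"ty":0,"tz":0,"rx":0,"ry":0,"rz":0,"gripper":-1}
  ]
}}

```text
clock: 10.4
eef_pos: [554.5, 131.1, 182.6]
tcp_rot: [-3.142, 0.001, -2.869]
contact_force: [-2.5, -0.8, 8.9]
opening: 0.245
```

{"op": "move_arm", "data": {
  "increments": [
    {"tx":0,"ty":0,"tz":0.05,"rx":0,"ry":0,"rz":0,"gripper":-1},
    {"tx":0,"ty":0,"tz":0.05,"rx":0,"ry":0,"rz":0,"gripper":-1},
    {"tx":0,"ty":0,"tz":0.03,"rx":0,"ry":0,"rz":0,"gripper":-1},
    {"tx":0,"ty":0,"tz":0,"rx":0,"ry":0,"rz":0,"gripper":-1}
  ]
}}

```text
clock: 10.8
eef_pos: [554.6, 131.1, 182.1]
tcp_rot: [-3.142, 0.001, -2.869]
contact_force: [-5.6, -0.8, 15.5]
opening: 0.246
```

{"op": "move_arm", "data": {
  "increments": [
    {"tx":0,"ty":0,"tz":0,"rx":0,"ry":0,"rz":0,"gripper":-1},
    {"tx":0,"ty":0,"tz":0,"rx":0,"ry":0,"rz":0,"gripper":-1}
  ]
}}

```text
clock: 11.0
eef_pos: [554.6, 131.1, 182.1]
tcp_rot: [-3.142, 0.001, -2.869]
contact_force: [-4.9, -0.9, 15.0]
opening: 0.246
```

Pressing at about 17 N (reading 15 plus the key's weight). Turning clockwise in small steps, first taking up the play.

{"op": "move_arm", "data": {
  "increments": [
    {"tx":0,"ty":-0.01,"tz":0.003,"rx":0,"ry":0,"rz":4,"gripper":-1},
    {"tx":0,"ty":-0.01,"tz":0.004,"rx":0,"ry":0,"rz":4,"gripper":-1},
    {"tx":0,"ty":-0.01,"tz":0.006,"rx":0,"ry":0,"rz":4,"gripper":-1},
    {"tx":0,"ty":-0.01,"tz":0.006,"rx":0,"ry":0,"rz":4,"gripper":-1}
  ]
}}

```text
clock: 11.4
eef_pos: [555.3, 130.7, 182.0]
tcp_rot: [3.141, 0.003, 3.132]
contact_force: [-2.7, -1.7, 13.3]
opening: 0.249
```

```bash
python3 -c "
from h import *
s=r.sense();print(s['contact_force'].round(1) if hasattr(s['contact_force'],'round') else s['contact_force'],s['wrist_torque'],s['qpos'][5],np.degrees(s['tcp_rot'][2]))"
```

```text
[-2.7 -1.7 13.3] [-0.31645198  0.58893428  0.1650115 ] -1.3321603323761688 179.44649721006354
```

{"op": "move_arm", "data": {
  "increments": [
    {"tx":0,"ty":-0.01,"tz":0.03,"rx":0,"ry":0,"rz":4,"gripper":-1},
    {"tx":0,"ty":-0.01,"tz":0.02,"rx":0,"ry":0,"rz":4,"gripper":-1},
    {"tx":0,"ty":-0.01,"tz":0.007,"rx":0,"ry":0,"rz":4,"gripper":-1},
    {"tx":0,"ty":-0.01,"tz":0.007,"rx":0,"ry":0,"rz":4,"gripper":-1}
  ]
}}

```text
clock: 11.8
eef_pos: [555.2, 130.1, 181.6]
tcp_rot: [3.141, 0.002, 2.853]
contact_force: [-2.6, -2.0, 17.0]
opening: 0.248
```

{"op": "move_arm", "data": {
  "increments": [
    {"tx":0,"ty":-0.013,"tz":0.008,"rx":0,"ry":0,"rz":5,"gripper":-1},
    {"tx":0,"ty":-0.013,"tz":0.008,"rx":0,"ry":0,"rz":5,"gripper":-1},
    {"tx":0,"ty":-0.013,"tz":0.008,"rx":0,"ry":0,"rz":5,"gripper":-1},
    {"tx":0,"ty":-0.013,"tz":0.008,"rx":0,"ry":0,"rz":5,"gripper":-1},
    {"tx":0,"ty":-0.013,"tz":0.008,"rx":0,"ry":0,"rz":5,"gripper":-1},
    {"tx":0,"ty":-0.013,"tz":0.008,"rx":0,"ry":0,"rz":5,"gripper":-1}
  ]
}}

```text
clock: 12.4
eef_pos: [554.5, 129.1, 181.0]
tcp_rot: [3.141, 0.002, 2.329]
contact_force: [-4.3, -3.7, 16.7]
opening: 0.249
```

{"op": "move_arm", "data": {
  "increments": [
    {"tx":0,"ty":-0.013,"tz":0.008,"rx":0,"ry":0,"rz":5,"gripper":-1},
    {"tx":0,"ty":-0.013,"tz":0.008,"rx":0,"ry":0,"rz":5,"gripper":-1},
    {"tx":0,"ty":-0.013,"tz":0.008,"rx":0,"ry":0,"rz":5,"gripper":-1},
    {"tx":0,"ty":-0.013,"tz":0.008,"rx":0,"ry":0,"rz":5,"gripper":-1},
    {"tx":0,"ty":-0.013,"tz":0.008,"rx":0,"ry":0,"rz":5,"gripper":-1},
    {"tx":0,"ty":-0.013,"tz":0.008,"rx":0,"ry":0,"rz":5,"gripper":-1}
  ]
}}

```text
clock: 13.0
eef_pos: [553.4, 128.7, 180.4]
tcp_rot: [3.141, 0.001, 1.805]
contact_force: [-6.0, -4.0, 18.2]
opening: 0.251
```

{"op": "move_arm", "data": {
  "increments": [
    {"tx":0,"ty":-0.013,"tz":0.008,"rx":0,"ry":0,"rz":5,"gripper":-1},
    {"tx":0,"ty":-0.013,"tz":0.008,"rx":0,"ry":0,"rz":5,"gripper":-1},
    {"tx":0,"ty":-0.013,"tz":0.008,"rx":0,"ry":0,"rz":5,"gripper":-1},
    {"tx":0,"ty":-0.013,"tz":0.008,"rx":0,"ry":0,"rz":5,"gripper":-1},
    {"tx":0,"ty":-0.013,"tz":0.008,"rx":0,"ry":0,"rz":5,"gripper":-1},
    {"tx":0,"ty":-0.013,"tz":0.008,"rx":0,"ry":0,"rz":5,"gripper":-1}
  ]
}}

```text
clock: 13.6
eef_pos: [552.2, 128.8, 179.9]
tcp_rot: [-3.142, 0.001, 1.281]
contact_force: [-7.4, -3.5, 18.0]
opening: 0.244
```

{"op": "move_arm", "data": {
  "increments": [
    {"tx":-0.01,"ty":-0.023,"tz":0.006,"rx":0,"ry":0,"rz":5,"gripper":-1},
    {"tx":-0.01,"ty":-0.023,"tz":0.006,"rx":0,"ry":0,"rz":5,"gripper":-1},
    {"tx":-0.01,"ty":-0.023,"tz":0.006,"rx":0,"ry":0,"rz":5,"gripper":-1},
    {"tx":0,"ty":-0.023,"tz":0.006,"rx":0,"ry":0,"rz":5,"gripper":-1},
    {"tx":0,"ty":-0.013,"tz":0.008,"rx":0,"ry":0,"rz":5,"gripper":-1},
    {"tx":0,"ty":-0.013,"tz":0.008,"rx":0,"ry":0,"rz":5,"gripper":-1}
  ]
}}

```text
clock: 14.2
eef_pos: [551.1, 129.4, 179.4]
tcp_rot: [3.142, -0.0, 0.757]
contact_force: [-7.5, -1.1, 18.1]
opening: 0.25
```

{"op": "move_arm", "data": {
  "increments": [
    {"tx":0,"ty":-0.013,"tz":0.008,"rx":0,"ry":0,"rz":5,"gripper":-1},
    {"tx":0,"ty":-0.013,"tz":0.008,"rx":0,"ry":0,"rz":5,"gripper":-1},
    {"tx":0,"ty":-0.013,"tz":0.008,"rx":0,"ry":0,"rz":5,"gripper":-1},
    {"tx":0,"ty":-0.013,"tz":0.008,"rx":0,"ry":0,"rz":5,"gripper":-1},
    {"tx":0,"ty":-0.013,"tz":0.008,"rx":0,"ry":0,"rz":5,"gripper":-1},
    {"tx":0,"ty":-0.013,"tz":0.008,"rx":0,"ry":0,"rz":5,"gripper":-1}
  ]
}}

```text
clock: 14.8
eef_pos: [550.7, 130.5, 179.0]
tcp_rot: [-3.141, -0.0, 0.234]
contact_force: [-8.3, 0.5, 19.2]
opening: 0.246
```

{"op": "move_arm", "data": {
  "increments": [
    {"tx":-0.01,"ty":-0.013,"tz":0.003,"rx":0,"ry":0,"rz":5,"gripper":-1},
    {"tx":-0.01,"ty":-0.013,"tz":0.003,"rx":0,"ry":0,"rz":5,"gripper":-1},
    {"tx":-0.01,"ty":-0.013,"tz":0.003,"rx":0,"ry":0,"rz":5,"gripper":-1},
    {"tx":0,"ty":-0.013,"tz":0.006,"rx":0,"ry":0,"rz":5,"gripper":-1},
    {"tx":0,"ty":-0.013,"tz":0.008,"rx":0,"ry":0,"rz":5,"gripper":-1},
    {"tx":0,"ty":-0.013,"tz":0.008,"rx":0,"ry":0,"rz":5,"gripper":-1}
  ]
}}

```text
clock: 15.4
eef_pos: [550.8, 131.6, 178.6]
tcp_rot: [-3.14, -0.0, -0.29]
contact_force: [-7.2, 2.5, 15.8]
opening: 0.25
```

{"op": "move_arm", "data": {
  "increments": [
    {"tx":0,"ty":-0.013,"tz":0.008,"rx":0,"ry":0,"rz":5,"gripper":-1},
    {"tx":0,"ty":-0.013,"tz":0.008,"rx":0,"ry":0,"rz":5,"gripper":-1},
    {"tx":0,"ty":0,"tz":0,"rx":0,"ry":0,"rz":0,"gripper":-1},
    {"tx":0,"ty":0,"tz":0,"rx":0,"ry":0,"rz":-3,"gripper":-1},
    {"tx":0,"ty":0,"tz":0,"rx":0,"ry":0,"rz":-1,"gripper":-1}
  ]
}}

```text
clock: 15.9
eef_pos: [551.3, 131.7, 178.5]
tcp_rot: [-3.14, -0.001, -0.389]
contact_force: [-3.7, 0.6, 14.8]
opening: 0.248
```

```bash
python3 -c "
from h import *
s=r.sense();print(s['contact_force'],s['wrist_torque'],s['qpos'][5],np.degrees(s['tcp_rot'][2]))"
```

```text
[-3.74024317  0.63367169 14.77749837] [ 0.22168407  0.88288528 -0.0155897 ] 2.1911287011344367 -22.31445613847981
```

The turn reached about 222° of yaw and the TCP sank 3.6 mm, as the thread predicts. Torque is relieved, so I lift straight off.

{"op": "move_arm", "data": {
  "increments": [
    {"tx":0,"ty":0,"tz":-0.15,"rx":0,"ry":0,"rz":0,"gripper":-1},
    {"tx":0,"ty":0,"tz":-0.2,"rx":0,"ry":0,"rz":0,"gripper":-1},
    {"tx":0,"ty":0,"tz":-0.2,"rx":0,"ry":0,"rz":0,"gripper":-1},
    {"tx":0,"ty":0,"tz":0,"rx":0,"ry":0,"rz":0,"gripper":-1}
  ]
}}

```text
clock: 16.3
eef_pos: [550.7, 131.1, 182.3]
tcp_rot: [-3.142, 0.0, -0.391]
contact_force: [0.2, 0.1, -1.0]
opening: 0.243
```

{"op": "move_arm", "data": {
  "increments": [
    {"tx":0,"ty":0,"tz":-0.3,"rx":0,"ry":0,"rz":0,"gripper":-1},
    {"tx":0,"ty":0,"tz":-0.4,"rx":0,"ry":0,"rz":0,"gripper":-1},
    {"tx":0,"ty":0,"tz":-0.6,"rx":0,"ry":0,"rz":0,"gripper":-1},
    {"tx":0,"ty":0,"tz":-1,"rx":0,"ry":0,"rz":0,"gripper":-1},
    {"tx":0,"ty":0,"tz":-2,"rx":0,"ry":0,"rz":0,"gripper":-1},
    {"tx":0,"ty":0,"tz":-2,"rx":0,"ry":0,"rz":0,"gripper":-1},
    {"tx":0,"ty":0,"tz":0,"rx":0,"ry":0,"rz":0,"gripper":-1}
  ]
}}

```text
clock: 17.0
eef_pos: [552.4, 131.3, 248.7]
tcp_rot: [-3.139, -0.004, -0.391]
contact_force: [0.5, -0.4, -1.3]
opening: 0.245
```

{"op": "move_arm", "data": {
  "increments": [
    {"tx":-2,"ty":0,"tz":0,"rx":0,"ry":0,"rz":0,"gripper":-1},
    {"tx":-2,"ty":0,"tz":0,"rx":0,"ry":0,"rz":0,"gripper":-1},
    {"tx":0,"ty":0,"tz":0,"rx":0,"ry":0,"rz":0,"gripper":-1},
    {"tx":0,"ty":0,"tz":0,"rx":0,"ry":0,"rz":0,"gripper":-1}
  ]
}}

```text
clock: 17.4
eef_pos: [513.6, 146.3, 245.1]
tcp_rot: [3.141, -0.0, -0.39]
contact_force: [0.3, -0.1, -1.3]
opening: 0.241
```

```bash
sed -i 's/zr-29/zr-26/' rel.py; python3 rel.py w9; cat >> rel.py <<'E'
E
python3 - <<'E'
import cv2; im=cv2.imread('pics/w9.png'); cv2.imwrite('pics/w9.png',im)
E
```

```text
17.4 [ 0.3 -0.1 -1.3] [513.6 146.3 245.1] [ 3.141 -0.    -0.39 ] [ 0.27  0.2   1.81 -0.    1.13  2.24]
roof 39004 rect [ -49.  -122.6] [433.5 170.1] 52.9 z med 125.2 plane [-0.00000e+00  1.00000e-03  1.25231e+02]
wingtop 0
griptop 7506 rect [ 1.7 -0.6] [21.9 46.2] 89.9 z med -37.3 plane [ 1.1000e-02  2.0000e-03 -3.7268e+01]
foottop 646 rect [20.6 -0.6] [ 6.6 23.9] 0.8 z med 20.7 plane [ 4.9500e-01 -7.0000e-03  1.0468e+01]
```

View pics/w9.png

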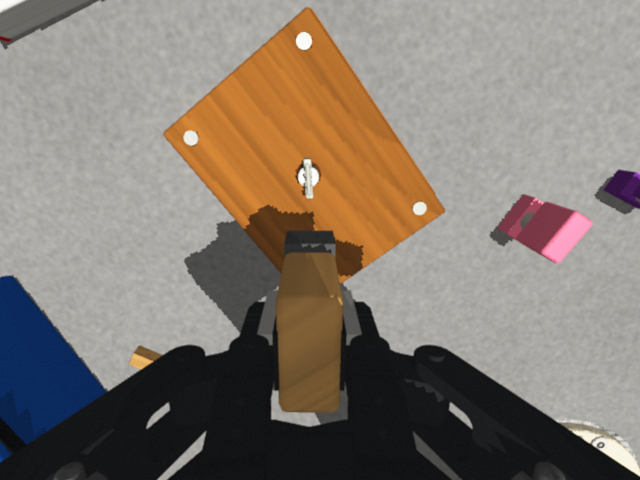

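The wing, at (308,178), now stands along the tool x axis, about 38° past its old line. With the half turn that makes about 216°. I check its height and angle, then measure where the key stood, for putting it down.

```bash
python3 - <<'E'
from h import *
s=r.sense(); im,d=r.grab_frame('wrist'); P,u,v=wcloud(s,d)
N=np.hypot(P[:,0]-552.5,P[:,1]-131)<16
R=P[(np.hypot(P[:,0]-552.5,P[:,1]-131)<60)&(abs(P[:,2]-120)<4)]
Q=P[N&(P[:,2]>145)&(P[:,2]<160)]; C=Q[:,:2]-Q[:,:2].mean(0); V=np.linalg.eigh(C.T@C)[1][:,1]
print(np.median(R[:,2]),len(Q),np.percentile(Q[:,2],[50,90,98]),Q.mean(0),np.degrees(np.arctan2(V[1],V[0])))
E
```

```text
119.93268658814802 289 [148.78096859 150.69003841 151.49279541] [553.4916086  131.5397978  148.19533065] 161.35626824487014
```

The wing top is now about 150.6 mm up (was about 154) and the angle change is about 214°. Returning the key to its free spot.

{"op": "move_arm", "data": {
  "increments": [
    {"tx":1.16,"ty":4.0,"tz":0,"rx":0,"ry":0,"rz":0,"gripper":-1},
    {"tx":1.16,"ty":4.0,"tz":0,"rx":0,"ry":0,"rz":0,"gripper":-1},
    {"tx":1.16,"ty":4.0,"tz":0,"rx":0,"ry":0,"rz":0,"gripper":-1},
    {"tx":1.16,"ty":4.0,"tz":0,"rx":0,"ry":0,"rz":0,"gripper":-1},
    {"tx":1.16,"ty":4.0,"tz":0,"rx":0,"ry":0,"rz":0,"gripper":-1},
    {"tx":1.16,"ty":4.0,"tz":0,"rx":0,"ry":0,"rz":0,"gripper":-1},
    {"tx":1.16,"ty":4.0,"tz":0,"rx":0,"ry":0,"rz":0,"gripper":-1},
    {"tx":1.16,"ty":4.0,"tz":0,"rx":0,"ry":0,"rz":0,"gripper":-1},
    {"tx":0,"ty":0,"tz":0,"rx":0,"ry":0,"rz":-7.4,"gripper":-1},
    {"tx":0,"ty":0,"tz":0,"rx":0,"ry":0,"rz":0,"gripper":-1},
    {"tx":0,"ty":0,"tz":0,"rx":0,"ry":0,"rz":0,"gripper":-1}
  ]
}}

```text
clock: 18.6
eef_pos: [477.6, -185.0, 245.1]
tcp_rot: [-3.141, 0.0, -0.266]
contact_force: [0.4, 0.2, -2.1]
opening: 0.246
```

{"op": "move_arm", "data": {
  "increments": [
    {"tx":0,"ty":0,"tz":4,"rx":0,"ry":0,"rz":0,"gripper":-1},
    {"tx":0,"ty":0,"tz":4,"rx":0,"ry":0,"rz":0,"gripper":-1},
    {"tx":0,"ty":0,"tz":4,"rx":0,"ry":0,"rz":0,"gripper":-1},
    {"tx":0,"ty":0,"tz":4,"rx":0,"ry":0,"rz":0,"gripper":-1},
    {"tx":0,"ty":0,"tz":2.5,"rx":0,"ry":0,"rz":0,"gripper":-1},
    {"tx":0,"ty":0,"tz":0,"rx":0,"ry":0,"rz":0,"gripper":-1},
    {"tx":0,"ty":0,"tz":0,"rx":0,"ry":0,"rz":0,"gripper":-1},
    {"tx":0,"ty":0,"tz":0,"rx":0,"ry":0,"rz":0,"gripper":-1}
  ]
}}

```text
clock: 19.4
eef_pos: [478.9, -185.0, 61.9]
tcp_rot: [3.141, -0.003, -0.262]
contact_force: [0.4, -0.5, -2.0]
opening: 0.246
```

{"op": "move_arm", "data": {
  "increments": [
    {"tx":0,"ty":0,"tz":0.8,"rx":0,"ry":0,"rz":0,"gripper":-1},
    {"tx":0,"ty":0,"tz":0.6,"rx":0,"ry":0,"rz":0,"gripper":-1},
    {"tx":0,"ty":0,"tz":0.2,"rx":0,"ry":0,"rz":0,"gripper":-1},
    {"tx":0,"ty":0,"tz":0,"rx":0,"ry":0,"rz":0,"gripper":-1},
    {"tx":0,"ty":0,"tz":0,"rx":0,"ry":0,"rz":0,"gripper":-1}
  ]
}}

```text
clock: 19.9
eef_pos: [477.5, -185.0, 44.4]
tcp_rot: [3.142, 0.0, -0.262]
contact_force: [0.4, 0.3, -2.3]
opening: 0.247
```

{"op": "move_arm", "data": {
  "increments": [
    {"tx":0,"ty":0,"tz":0.1,"rx":0,"ry":0,"rz":0,"gripper":-1},
    {"tx":0,"ty":0,"tz":0.05,"rx":0,"ry":0,"rz":0,"gripper":-1},
    {"tx":0,"ty":0,"tz":0.05,"rx":0,"ry":0,"rz":0,"gripper":-1},
    {"tx":0,"ty":0,"tz":0,"rx":0,"ry":0,"rz":0,"gripper":-1}
  ]
}}

```text
clock: 20.3
eef_pos: [477.6, -185.0, 42.5]
tcp_rot: [3.142, -0.0, -0.262]
contact_force: [-0.3, -0.9, 1.3]
opening: 0.246
```

{"op": "move_arm", "data": {
  "increments": [
    {"tx":0,"ty":0,"tz":0.03,"rx":0,"ry":0,"rz":0,"gripper":-0.4},
    {"tx":0,"ty":0,"tz":0,"rx":0,"ry":0,"rz":0,"gripper":-0.3},
    {"tx":0,"ty":0,"tz":0,"rx":0,"ry":0,"rz":0,"gripper":0},
    {"tx":0,"ty":0,"tz":0,"rx":0,"ry":0,"rz":0,"gripper":0.1},
    {"tx":0,"ty":0,"tz":0,"rx":0,"ry":0,"rz":0,"gripper":0.1},
    {"tx":0,"ty":0,"tz":0,"rx":0,"ry":0,"rz":0,"gripper":0.1},
    {"tx":0,"ty":0,"tz":0,"rx":0,"ry":0,"rz":0,"gripper":0.1}
  ]
}}

```text
clock: 21.0
eef_pos: [477.5, -184.9, 42.1]
tcp_rot: [3.142, -0.0, -0.262]
contact_force: [0.1, 1.0, -0.2]
opening: 0.55
```

{"op": "move_arm", "data": {
  "increments": [
    {"tx":0,"ty":0,"tz":-1,"rx":0,"ry":0,"rz":0,"gripper":0.1},
    {"tx":0,"ty":0,"tz":-3,"rx":0,"ry":0,"rz":0,"gripper":0.1},
    {"tx":0,"ty":0,"tz":-4,"rx":0,"ry":0,"rz":0,"gripper":0.1},
    {"tx":0,"ty":0,"tz":-4,"rx":0,"ry":0,"rz":0,"gripper":0.1},
    {"tx":0,"ty":0,"tz":-4,"rx":0,"ry":0,"rz":0,"gripper":0.1},
    {"tx":0,"ty":0,"tz":0,"rx":0,"ry":0,"rz":0,"gripper":0.1},
    {"tx":0,"ty":0,"tz":0,"rx":0,"ry":0,"rz":0,"gripper":0.1}
  ]
}}

```text
clock: 21.7
eef_pos: [478.0, -185.1, 203.5]
tcp_rot: [3.141, -0.003, -0.262]
contact_force: [-0.6, -0.1, -0.5]
opening: 0.545
```

```bash
python3 ws.py w10 key; python3 -c "
from h import *
im,d=r.grab_frame('side'); cv2.imwrite('pics/side1.png',cv2.resize(im[170:420,170:480,::-1],(744,600)))"
```

```text
21.7 [ 478.  -185.1  203.5] [ 3.141e+00 -3.000e-03 -2.620e-01] [-0.37  0.21  1.9  -0.    1.03  1.46] 0.5453542989698812
grip 1690 79.7 [ 479.8 -184.4] [21.9 45.4] 74.1 mean [ 480.9 -184.7   79.6] pca 164.9
foot 96 21.3 [ 499.2 -189.1] [23.6  5.9] 81.4 mean [ 500.2 -188.5   20.6] pca 77.3
```

View pics/side1.png

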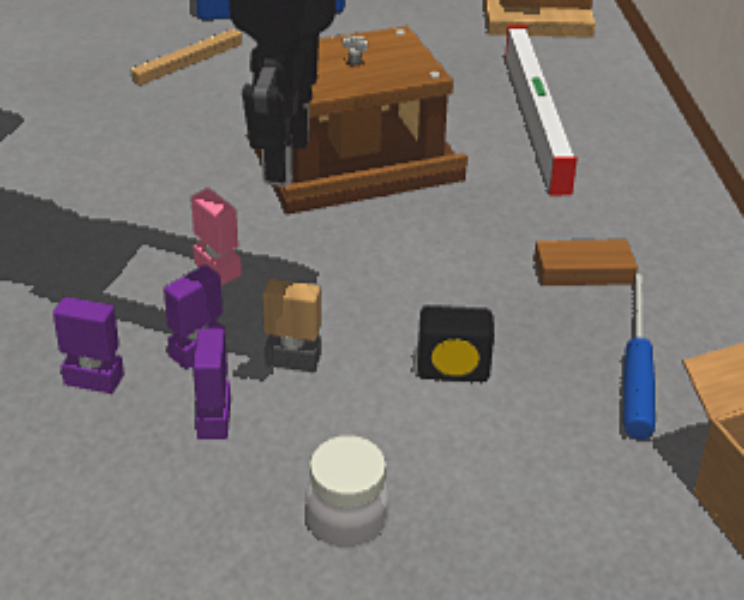

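The crop shows the key upright at about (293,325), the gripper clear of it, the screw standing in the roof at (355,48), and everything else undisturbed. Handing in.

```bash
python3 -c "
from rig import r
print(r.sign_off())"
```

```text
the job is handed in; nothing more can be done
None
```

I gripped the key across its 22 mm sides and fitted it over the wing. I then turned the screw clockwise while pressing, lifted off, and stood the key back on its old spot. The job was handed in at about 22 s; no verdict is reported.

**Last checks**
- **Turn:** the wrist camera put the wing about 214° from its starting line, where the arm's own yaw gave about 222° before I backed it off 4°. The gap is play in the slot plus measuring error.
- **Depth:** the wing's top went from about 154 to 150.6 mm. That fits the thread's 6 mm a turn.
- **Pressure:** about 15–21 N (force reading plus the key's weight), read every 16–30° of turn rather than continuously. It was lowest, about 15 N, just after the play was taken up. Side force on the tool grew to about 8 N during the turn.
- **Key:** upright, with its grip top at 79.7 mm (80 nominal), within about 3 mm of where it stood. The gripper is clear.
- **Other things:** they look undisturbed in the final side picture. I compared this by eye only.

My first two move calls were refused as invalid, because every row needs all the fields. They moved nothing, but cost two picture views. I used 10 views in all.

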